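# Scoop the mini cheeses into the tasting bowl

### The job

Two ball-shaped mini cheeses lie in the shallow dark steel pan in front of the scoop. Take the scoop by its upright handle, scoop up both cheeses together without the fingers touching them, tip them into the round steel bowl (not the square dish), and lay the scoop back flat in its pan.

Things in the scene. Friction and masses are not known exactly. Their poses are not given: they have to be found in the camera images.
- scoop: Flat-bottomed aluminium scoop, 140 g, flat in a dark steel pan. Origin: underside; x forward over the open lip, z up. Floor 2 mm thick, lip at x=45 mm, back at x=-48; 72 wide outside, 66 inside; sides 30 high, 18 in front. Black handle: upright plate centred on x=-42, y=0, 12 mm thick (x), 36 wide (y), z=32 to 114 mm; grip it from above at z=85, fingers in front and behind.
- ball_a: Ball-shaped mini cheese, rigid, orange-yellow smooth rind, 26 mm across, about 14 g; origin at its centre. On the pan floor ahead of the scoop, on its left (+y). Pushed by the lip it rolls ahead to the pan's far wall; there the lip slides under it (stop 2 or 3 mm short of the wall, tilt the lip up, lift). In the scoop it stays on slopes under 9 degrees, rolls out well before 35.
- ball_b: The same kind of mini cheese, on the scoop's right (-y). The fixed pan lies square to the scoop, which always starts at one place in it: from the scoop's starting origin, which is 5 mm above the table on the pan floor, the inner faces of the pan's upright walls are 130 mm ahead (+x), 60 mm behind and 44 mm to each side. Walls 4 mm thick, tops 28 mm above the table.
- bowl: Round open steel bowl fixed on the table, 132 mm across its rim, 56 mm high, wall 3 mm, floor 5 mm thick, sides sloping in to a 58 mm foot. Origin: centre of its underside, z up. A square steel dish of like size (115 mm, 50 mm high) stands 0.14 to 0.23 m from it, nearer to the robot or farther; that is not the one to use.

How it is judged:
On the way:
1. both mini cheeses ride in the scoop, lifted clear of the pan (their centres more than 50 mm above the table) (x of ball_a in the frame of scoop between -0.046 and 0.047 m and y of ball_a in the frame of scoop between -0.034 and 0.034 m and z of ball_a in the frame of scoop between 0.008 and 0.045 m and height (world z) of each of ball_a, ball_b above 0.05 m and x of ball_b in the frame of scoop between -0.046 and 0.047 m and y of ball_b in the frame of scoop between -0.034 and 0.034 m and z of ball_b in the frame of scoop between 0.008 and 0.045 m), for 0.2 s.
At the end, for the whole second after the job is handed in: Both mini cheeses lie still in the round bowl (centres within 50 mm of its axis, under 50 mm above the table); the scoop lies flat in the pan at rest (origin 2 to 10 mm above the table, within 0.1 rad of level and 85 mm of where it started, which is anywhere in the pan) (horizontal distance between each of ball_a, ball_b and bowl below 0.05 m and height (world z) of each of ball_a, ball_b below 0.05 m and linear speed of each of ball_a, ball_b below 0.05 m/s and distance of scoop from where it was at the start of the episode below 0.085 m and angle between scoop's own z axis and vertical below 0.1 rad and height (world z) of scoop between 0.002 and 0.01 m and linear speed of scoop below 0.02 m/s); the robot touches nothing.
It fails at once if the fingers touch a mini cheese (contact force between any of ball_a, ball_b and the fingers above 0.2 N).
It also fails if it takes over 58 s, if anything falls off the work surface, if the arm or the gripper's body presses on something with over 40 N, if the wrist force passes 120 N, or if a joint passes its speed limit or range.

### The arm

A 7-joint arm with a two-finger parallel gripper is mounted at the origin on a cart in front of the work surface, level with it; the furniture and walls round the work are solid. World frame = base frame: x ahead of the robot, y to its left, z up, the work surface at z = 0. Lengths are in m, angles in rad, forces in N, time in s.
With the tool pointing down it reaches from about 0.425 to 0.925 m from the base axis. Payload 6.8 kg.
Tool frame: the origin (TCP) lies midway between the tips of the shut fingers; the grasp point (between the pads) lies 19 mm behind it; z points along the fingers, y is the line along which they close (so a half turn about z gives the same grasp; the last joint's range is limited). The gripper opens to 88 mm and grips with 3 to 60 N. Pads are 20 mm wide; open, the fingers measure 115 mm over their backs; the gripper's body (75 mm by 178 mm) begins 61 mm behind the grasp point.
Start: joints at [1.02, 0.477, 0.022, 1.555, -0.011, 1.109, -0.083], TCP at [0.289, -0.61, 0.189] pointing down, gripper open.
Joint ranges: [-2.96, 2.96], [-0.34, 2.1], [-1.41, 1.46], [0.24, 2.44], [-1.37, 4.51], [0.17, 1.92], [-2.96, 2.96]. Speed limits (rad/s): [2.39, 2.39, 3.14, 3.14, 3.14, 3.14, 3.14].

### API

Orientations are given as a rotation vector (axis times angle).
In Python, from workcell import sense, imaging, order gives the robot as it stands.
- The arm moves only by the shell command python3 -m crank 'ROWS' [OPENING] [FORCE]. ROWS is JSON, a list of rows, each an object with "linear": the shift along the tool's x, y, z in mm, a list of three; "angular": the turn, a rotation vector about the tool's x, y, z in degrees, a list of three. In form: [{"linear": [dx, dy, dz], "angular": [rx, ry, rz]}, ...]. A call has 1 to 12 rows; each row shifts and turns the commanded pose from where the row before left it, along the tool's axes as they then stand; what a row does not reach is not made up. A row lasts 1/12 s, in which the tool goes at most 41.7 mm and 7.16 degrees, less where a joint would pass 70% of its speed; a pose out of reach is approached as far as the arm can. A call is refused whole if a number of a shift passes 41.7 or a number of a turn 7.16, either way. A call with a gripper value outside its range is refused whole. OPENING is the finger opening in mm, from 0 to 87.8, set as the call begins (- or left out, the last holds). The fingers move at their own pace and stop on an object; FORCE is the grip in N (left out, the last holds). Time passes only in rows, so rows that do not move let the fingers close. It gives the time, the measured TCP pose, the force, the opening and the grip force at its end, in the units of the state.
- sense(): the state, without advancing time (a new reading comes with each control period).
- imaging.camera(name): name is "side" or "top"; returns a dict with "frame" (480x640x3 uint8, red, green, blue), "depth" (480x640 float32, m along the optical axis (not along the pixel's ray), 0 where there is no reading), "fovy" (degrees; the focal length in pixels is half the picture's height over the tangent of half this angle, whatever the lens; pixels are square), "cx", "cy" (the principal point, pixels), "origin" and "attitude" of the camera in the world. Camera axes: x right, y up, looking along -z (the intrinsics and any distortion apply to the point x, -y, -z); pixel columns grow to the right and rows downward; lengths in m; the calibration is good to about 2 mm. A picture is of the moment at which its call begins.
- order.hand_in(): hands the job in; it is judged then, once.
Trained networks look in the newest picture that a camera, given by its name, has taken for a name from the list of things; names that differ only in an ending like _2 or _b are one class to them, and where a whole thing is asked for, a point or a joint stands for the part that bears it (a point fixed in the world has none). Each returns a list of dicts, best first, with "p" (0 to 1); they miss things now and then, are a little off and sometimes report something else, mostly with a low value. They report only what shows in the picture. A call takes as long as a camera call.
- imaging.look_for(camera, query): "point" ([column, row] in pixels, amid what is visible of it).
- imaging.silhouettes(camera, query): "pixels" (480x640 bool, what is visible of it) and "point" ([column, row] in pixels, amid what is visible of it).
- imaging.landmark_of(camera, query): "point" ([column, row] in pixels: a listed point, or the origin of a listed thing).
The state is a dict: "clock": time; "joint_positions": joint angles; "joint_velocities": joint speeds; "effort": joint torques, N m; "tool_pos": TCP position; "orientation": TCP orientation; "contact_force": force on the tool from outside, world axes, zero at the start; "ft_torque": the same for the moment, N m; "opening": opening from 0.0 (shut) to 1.0 (fully open); "grasp_force": force on a finger pad.
Only numpy, scipy, OpenCV 4.12 (cv2) and the standard library are available. Lean on these libraries where they do the work, as an engineer would, in place of code of your own. Each camera call takes 0.05 s, during which the arm holds its last target. There are 200 camera calls.

## Working session

There is one attempt and no reset: what is moved stays moved. The work goes in short steps, Python scripts to look and compute and a shell command to move; the robot and the scene stay as the last step left them, time stands still between calls to the robot, and variables do not carry over. Pictures are saved under pics/ and viewed, at most 10 in all, crops included, and the job is handed in when it is done.

```bash
ls; mkdir -p pics
cat > h.py <<'E'
import numpy as np, cv2
from scipy.spatial.transform import Rotation as R
from workcell import sense, imaging, order
def cam(n,save=None):
    c=imaging.camera(n)
    if save: cv2.imwrite('pics/'+save,c['frame'][:,:,::-1])
    return c
def rot(a):
    a=np.array(a,float)
    if a.shape==(3,3): return a
    return R.from_rotvec(a).as_matrix() if a.size==3 else R.from_quat(a).as_matrix()
def pix(c,uv,z=None,d=None):
    f=240/np.tan(np.radians(c['fovy'])/2)
    r=np.array([(uv[0]-c['cx'])/f,-(uv[1]-c['cy'])/f,-1.])
    o=np.array(c['origin'],float); w=rot(c['attitude'])@r
    if z is not None: return o+w*(z-o[2])/w[2]
    return o+w*d
E
python3 - <<'E'
from h import *
s=sense(); print({k:np.round(v,3) for k,v in s.items()})
for n in ['top','side']:
    c=cam(n,n+'0.png'); print(n,{k:c[k] for k in c if k not in('frame','depth')})
    for q in ['scoop','ball_a','bowl']:
        for m in (imaging.look_for,imaging.landmark_of):
            for r in m(n,q)[:3]:
                u=r['point']; d=c['depth'][int(u[1]),int(u[0])]
                print(q,m.__name__,np.round(u,1),round(r['p'],2),np.round(pix(c,u,d=d),3))
E
```

```text
pics
{'clock': np.float64(0.0), 'joint_positions': array([ 1.02 ,  0.478,  0.022,  1.556, -0.011,  1.109, -0.083]), 'joint_velocities': array([-0.   , -0.001, -0.001,  0.001, -0.001,  0.   , -0.001]), 'effort': array([-0.0000e+00, -5.8286e+01,  1.5350e+00, -2.7262e+01, -5.4000e-02,
        1.7000e-02,  0.0000e+00]), 'tool_pos': array([ 0.289, -0.609,  0.188]), 'orientation': array([-3.063e+00, -6.890e-01,  1.000e-03]), 'contact_force': array([-0.974,  0.016, -0.411]), 'ft_torque': array([-0.028,  0.013,  0.039]), 'grasp_force': np.float64(0.0), 'opening': np.float64(0.999)}
top {'fovy': 53.94324115771526, 'cx': 313.147144620537, 'cy': 234.006558247961, 'origin': array([ 0.39317507, -0.02234421,  0.9233822 ]), 'attitude': array([ 0.14792474, -0.14756642, -1.55523115])}
scoop call [454.1 250.5] 0.59 [ 0.538 -0.299  0.006]
scoop call [443.5 248.7] 0.9 [ 0.541 -0.277  0.009]
ball_a call [400.2 252.9] 0.58 [ 0.528 -0.188  0.032]
ball_a call [406.8 231. ] 0.43 [ 0.572 -0.203  0.025]
ball_a call [408.8 230.3] 0.68 [ 0.573 -0.206  0.03 ]
ball_a call [397.2 250.4] 0.42 [ 0.533 -0.183  0.029]
bowl call [225.3 178.4] 0.89 [0.682 0.159 0.003]
bowl call [230.5 183.7] 0.67 [0.67  0.147 0.004]
side {'fovy': 52.328830693851586, 'cx': 325.02299591216564, 'cy': 234.9741214841011, 'origin': array([ 0.48624204, -0.75634139,  0.59626563]), 'attitude': array([ 0.93494393, -0.05889628, -0.10930337])}
scoop call [321.2 358.4] 0.89 [ 0.534 -0.327  0.072]
scoop call [323.3 359.3] 0.58 [ 0.537 -0.327  0.069]
ball_a call [340.8 319.3] 0.56 [ 0.578 -0.218  0.029]
ball_a call [309.1 310.2] 0.44 [ 0.53  -0.194  0.031]
ball_a call [312.4 314. ] 0.66 [ 0.535 -0.199  0.027]
ball_a call [342.9 320.7] 0.65 [ 0.581 -0.221  0.028]
bowl call [361.6 189.7] 0.92 [0.685 0.186 0.019]
bowl call [357.3 205.9] 0.67 [0.657 0.087 0.04 ]
```

View pics/top0.png

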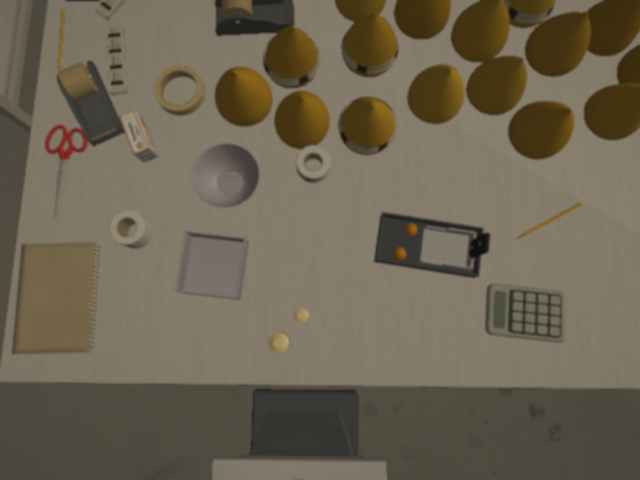

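View pics/side0.png

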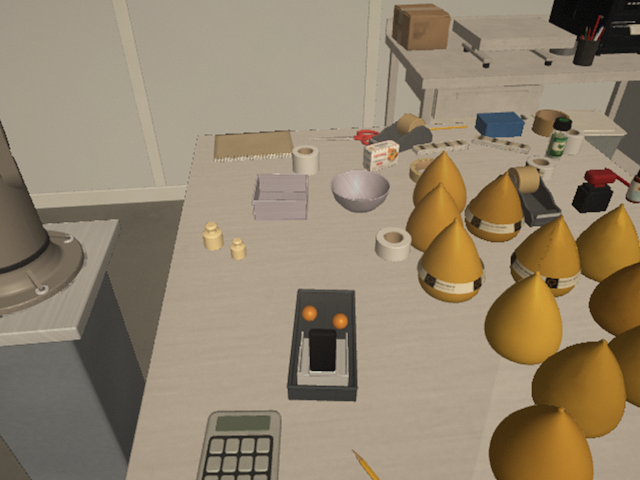

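The top view shows the pan from about (376,213) to (490,277), with the scoop handle at (480,244) and the balls at (412,230) and (400,253). The round bowl is at (225,175) and the square dish at (213,265). The side view agrees, and the scoop faces roughly +y. Next I measure the pan, handle and bowl from the depth clouds of both views.

```bash
cat >> h.py <<'E'
def cloud(c):
    f=240/np.tan(np.radians(c['fovy'])/2)
    v,u=np.mgrid[0:480,0:640]; d=c['depth']
    P=np.stack([(u-c['cx'])/f*d,-(v-c['cy'])/f*d,-d],-1)
    return P@rot(c['attitude']).T+np.array(c['origin'])
E
python3 - <<'E'
from h import *
def rect(p):
    r=cv2.minAreaRect(p.astype(np.float32)*1000); return [np.round(x,1) for x in r]
for n in ['top','side']:
    c=cam(n); P=cloud(c); g=c['frame'].max(2); X,Y,Z=P[...,0],P[...,1],P[...,2]
    box=(X>.45)&(X<.66)&(Y>-.40)&(Y<-.12)&(c['depth']>0)
    print(n,'table z',np.median(Z[(X>.5)&(X<.6)&(Y>-.1)&(Y<0)]))
    dark=box&(g<85)&(Z<.05)
    k,l,s,ce=cv2.connectedComponentsWithStats(dark.astype(np.uint8)); i=1+np.argmax(s[1:,4])
    m=dark&(l==i); print('pan all',rect(P[m][:,:2]),m.sum())
    rim=m&(Z>.02)&(Z<.036); print('rim',rect(P[rim][:,:2]), np.percentile(Z[rim],[50,95]))
    h=box&(Z>.06); print('handle',h.sum(),rect(P[h][:,:2]),np.percentile(Z[h],[2,50,98]))
    t=box&(Z>.108);print(' top',t.sum(),rect(P[t][:,:2]) if t.sum()>4 else '', P[t].mean(0))
    b=(X>.58)&(X<.78)&(Y>.06)&(Y<.26)&(Z>.045)&(Z<.065)
    print('bowl rim',b.sum(),cv2.minEnclosingCircle((P[b][:,:2]*1000).astype(np.float32)))
    d=(X>.35)&(X<.62)&(Y>.08)&(Y<.28)&(Z>.04)&(Z<.06); print('dish',rect(P[d][:,:2]))
    for r in imaging.silhouettes(n,'ball_a')[:2]:
        q=P[r['pixels']]; print('ball',np.round(np.median(q,0),3),round(r['p'],2))
    o=(X>.4)&(X<.95)&(Y>-.45)&(Y<.3)&(Z>.1)&~box
    print('obst maxZ',Z[o].max() if o.any() else 0, 'minX by y',[(y,np.round(X[o&(Y>y)&(Y<y+.1)].min(),2)) for y in np.arange(-.4,.25,.1) if (o&(Y>y)&(Y<y+.1)).any()])
E
```

```text
top table z 0.00038110131992119545
pan all [array([ 546.6, -245.3]), array([199. ,  98.3]), np.float64(81.2)] 3074
rim [array([ 546.6, -245.3]), array([199. ,  98.3]), np.float64(81.2)] [0.0297534  0.03318147]
handle 350 [array([ 534.6, -321.4]), array([13.2, 35.7]), np.float64(81.8)] [0.06176621 0.1058646  0.12048374]
 top 167 [array([ 534.7, -321.6]), array([12.4, 35.3]), np.float64(83.5)] [ 0.53427631 -0.32007015  0.11673492]
bowl rim 728 ((672.0886840820312, 147.55050659179688), 66.1988296508789)
dish [array([533.6, 165.6]), array([116. , 181.6]), np.float64(84.0)]
ball [ 0.527 -0.186  0.027] 0.65
ball [ 0.573 -0.209  0.028] 0.44
obst maxZ 0.14506785032761338 minX by y [(np.float64(-0.4), np.float64(0.84)), (np.float64(-0.30000000000000004), np.float64(0.82)), (np.float64(-0.20000000000000007), np.float64(0.75)), (np.float64(-0.10000000000000009), np.float64(0.77)), (np.float64(-1.1102230246251565e-16), np.float64(0.77)), (np.float64(0.09999999999999987), np.float64(0.81))]
side table z 0.0011493054178710604
pan all [array([ 547.1, -246.5]), array([200.1,  98.5]), np.float64(80.7
[... 183 characters left out ...]
6192411 0.09672751 0.12059727]
 top 322 [array([ 536.4, -322.9]), array([13. , 35.8]), np.float64(77.6)] [ 0.53651754 -0.32462562  0.11637368]
bowl rim 650 ((674.8401489257812, 147.29893493652344), 67.27874755859375)
dish [array([535. , 165.2]), array([122.2, 180.3]), np.float64(83.7)]
ball [ 0.577 -0.218  0.026] 0.64
ball [ 0.53  -0.195  0.026] 0.49
obst maxZ 0.14422542696126 minX by y [(np.float64(-0.4), np.float64(0.84)), (np.float64(-0.30000000000000004), np.float64(0.82)), (np.float64(-0.20000000000000007), np.float64(0.75)), (np.float64(-0.10000000000000009), np.float64(0.77)), (np.float64(-1.1102230246251565e-16), np.float64(0.77)), (np.float64(0.09999999999999987), np.float64(0.82))]
```

```bash
python3 -m crank '[{"linear":[0,0,0],"angular":[0,0,6.8]},{"linear":[0,0,0],"angular":[0,0,6.8]},{"linear":[0,0,0],"angular":[0,0,6.8]},{"linear":[0,0,0],"angular":[0,0,6.8]},{"linear":[0,0,0],"angular":[0,0,6.8]}]' 87
python3 -m crank '[{"linear":[20,-32,0],"angular":[0,0,0]},{"linear":[20,-32,0],"angular":[0,0,0]},{"linear":[20,-32,0],"angular":[0,0,0]},{"linear":[20,-32,0],"angular":[0,0,0]},{"linear":[20,-32,0],"angular":[0,0,0]},{"linear":[20,-32,0],"angular":[0,0,0]},{"linear":[20,-32,0],"angular":[0,0,0]},{"linear":[20,-32,0],"angular":[0,0,0]},{"linear":[20,-32,0],"angular":[0,0,0]},{"linear":[20,-32,0],"angular":[0,0,0]},{"linear":[0,0,0],"angular":[0,0,0]},{"linear":[0,0,0],"angular":[0,0,0]}]'
cat > st.py <<'E'
from h import *
import sys
# scoop-frame state: target x,y of TCP rel to scoop start origin, and remaining shift in tool axes
s=sense(); M=rot(s['orientation']); p=np.array(s['tool_pos'])
yaw=np.radians(81.3); f=np.array([np.cos(yaw),np.sin(yaw),0]); l=np.array([-f[1],f[0],0])
O=np.array([.5417,-.2806,.005])
print('t',round(s['clock'],2),'p',np.round(p*1000,1),'scoopframe fwd/left/z',np.round([(p-O)@f*1000,(p-O)@l*1000,p[2]*1000],1))
print('tool y yaw',np.round(np.degrees(np.arctan2(-M[1,1],-M[0,1])),2),'z axis',np.round(M[:,2],3),'pitch lip-down deg',np.round(np.degrees(np.arcsin(-M[:,2]@f)),1))
print('j',np.round(s['joint_positions'],2),'F',np.round(s['contact_force'],1),'T',np.round(s['ft_torque'],2),'op',round(float(s['opening']),3),'g',round(float(s['grasp_force']),1))
if len(sys.argv)>3:
    t=np.array([float(x) for x in sys.argv[1:4]])/1000; print('shift in tool mm',np.round(M.T@(t-p)*1000,1))
E
python3 st.py 535.5 -322 71
```

```text
clock: 1.32
tool_pos: [0.2893, -0.6099, 0.1886]
orientation: [3.132, -0.246, 0.0]
contact_force: [-0.0, 0.6, 0.0]
opening: 0.992
grasp_force: 0.0
clock: 2.32
tool_pos: [0.537, -0.3205, 0.1885]
orientation: [-3.132, 0.227, -0.001]
contact_force: [0.2, -0.7, -0.4]
opening: 0.994
grasp_force: 0.0
t 2.32 p [ 537.  -320.5  188.5] scoopframe fwd/left/z [-40.2  -1.4 188.5]
tool y yaw 81.69 z axis [ 0.001  0.001 -1.   ] pitch lip-down deg -0.1
j [ 0.41  0.4   0.04  1.68 -0.02  1.06 -1.26] F [ 0.2 -0.7 -0.4] T [-0.08  0.05  0.  ] op 0.994 g 0.0
shift in tool mm [ -1.3   1.8 117.5]
```

```bash
python3 -m crank '[{"linear":[-1.3,1.5,25],"angular":[0,0,0.2]},{"linear":[0,0,25],"angular":[0,0,0]},{"linear":[0,0,25],"angular":[0,0,0]},{"linear":[0,0,25],"angular":[0,0,0]},{"linear":[0,0,17],"angular":[0,0,0]},{"linear":[0,0,0],"angular":[0,0,0]},{"linear":[0,0,0],"angular":[0,0,0]}]' >/dev/null
python3 st.py 535.5 -322 71
python3 -m crank '[{"linear":[0,0,0],"angular":[0,0,0]},{"linear":[0,0,0],"angular":[0,0,0]},{"linear":[0,0,0],"angular":[0,0,0]},{"linear":[0,0,0],"angular":[0,0,0]},{"linear":[0,0,0],"angular":[0,0,0]},{"linear":[0,0,0],"angular":[0,0,0]},{"linear":[0,0,0],"angular":[0,0,0]},{"linear":[0,0,0],"angular":[0,0,0]},{"linear":[0,0,0],"angular":[0,0,0]},{"linear":[0,0,0],"angular":[0,0,0]},{"linear":[0,0,0],"angular":[0,0,0]},{"linear":[0,0,0],"angular":[0,0,0]}]' 8 45
python3 st.py
```

```text
t 2.9 p [ 532.  -326.    71.2] scoopframe fwd/left/z [-46.4   2.7  71.2]
tool y yaw 81.05 z axis [-0.002  0.    -1.   ] pitch lip-down deg 0.0
j [ 0.42  0.52  0.03  1.78 -0.02  0.84 -1.26] F [-0.4 -0.6  1.2] T [0.03 0.02 0.01] op 0.99 g 0.0
shift in tool mm [ 2.8 -4.5  0.1]
clock: 3.9
tool_pos: [0.5335, -0.3247, 0.0715]
orientation: [-3.132, 0.242, 0.0]
contact_force: [-0.1, -1.4, -1.6]
opening: 0.129
grasp_force: 44.9
t 3.9 p [ 533.5 -324.7   71.5] scoopframe fwd/left/z [-44.8   1.4  71.5]
tool y yaw 81.18 z axis [-0.  0. -1.] pitch lip-down deg -0.0
j [ 0.42  0.52  0.03  1.78 -0.02  0.84 -1.26] F [-0.1 -1.4 -1.6] T [-0.47  0.11 -0.03] op 0.129 g 44.9
```

```bash
python3 -m crank '[{"linear":[0,-3,0],"angular":[0,0,0]},{"linear":[0,-6,0],"angular":[0,0,0]},{"linear":[0,-6,0],"angular":[0,0,0]},{"linear":[0,-6,0],"angular":[0,0,0]},{"linear":[0,-6,0],"angular":[0,0,0]},{"linear":[0,-6,0],"angular":[0,0,0]},{"linear":[0,-6,0],"angular":[0,0,0]},{"linear":[0,-6,0],"angular":[0,0,0]},{"linear":[0,-6,0],"angular":[0,0,0]},{"linear":[0,-6,0],"angular":[0,0,0]},{"linear":[0,-6,0],"angular":[0,0,0]},{"linear":[0,0,0],"angular":[0,0,0]}]' >/dev/null
python3 st.py
python3 - <<'E'
from h import *
a=cam('top')
b=cam('side')
cr=lambda c,u,v:cv2.resize(c['frame'][v-50:v+50,u-65:u+65,::-1],None,fx=4,fy=4,interpolation=3)
cv2.imwrite('pics/c1.png',cv2.resize(np.vstack([cr(a,430,245),cr(b,325,330)]),(390,600)))
E
```

```text
t 4.9 p [ 543.6 -260.7   71.5] scoopframe fwd/left/z [19.9  1.1 71.5]
tool y yaw 81.27 z axis [ 0.     0.001 -1.   ] pitch lip-down deg -0.0
j [ 0.33  0.49  0.02  1.84 -0.01  0.82 -1.37] F [ 0.3  0.3 -1.9] T [-0.01 -0.    0.02] op 0.134 g 44.9
```

View pics/c1.png

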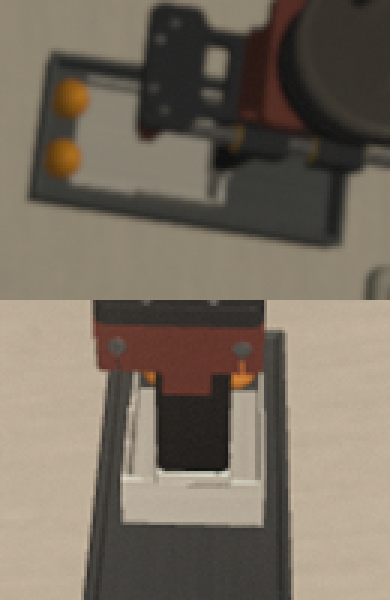

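The balls are resting against the far wall, at (70,98) and (63,157) in the top crop, with the lip at column 75 just behind them. I advance slowly so the lip slides under.

```bash
python3 -m crank '[{"linear":[0,-2,0],"angular":[0,0,0]},{"linear":[0,-2,0],"angular":[0,0,0]},{"linear":[0,-2,0],"angular":[0,0,0]},{"linear":[0,-2,0],"angular":[0,0,0]},{"linear":[0,-2,0],"angular":[0,0,0]},{"linear":[0,-2,0],"angular":[0,0,0]},{"linear":[0,-2,0],"angular":[0,0,0]},{"linear":[0,-2,0],"angular":[0,0,0]},{"linear":[0,-1,0],"angular":[0,0,0]},{"linear":[0,0,0],"angular":[0,0,0]},{"linear":[0,0,0],"angular":[0,0,0]}]' >/dev/null
python3 st.py
python3 - <<'E'
from h import *
a=cam('top'); P=cloud(a)
yaw=np.radians(81.3); f=np.array([np.cos(yaw),np.sin(yaw),0]); l=np.array([-f[1],f[0],0]); O=np.array([.5417,-.2806,0])
hsv=cv2.cvtColor(a['frame'],cv2.COLOR_RGB2HSV)
x=(P-O)@f*1000; y=(P-O)@l*1000; z=P[...,2]*1000
m=(hsv[...,1]>150)&(hsv[...,0]<25)&(x>70)&(x<140)&(abs(y)<50)&(z<45)
for s in(m&(y>0),m&(y<0)): print('ball',s.sum(),np.round([np.median(x[s]),np.median(y[s]),np.percentile(z[s],95)],1))
cv2.imwrite('pics/c2.png',cv2.resize(a['frame'][205:285,365:475,::-1],None,fx=7,fy=7,interpolation=3))
E
```

```text
t 5.92 p [ 545.8 -245.7   71.6] scoopframe fwd/left/z [35.1  1.3 71.6]
tool y yaw 81.18 z axis [-0. -0. -1.] pitch lip-down deg 0.0
j [ 0.3   0.48  0.02  1.85 -0.01  0.81 -1.39] F [-0.4  0.5 -1.6] T [-0.    0.06  0.04] op 0.133 g 44.9
ball 99 [118.4  20.9  35.6]
ball 105 [118.  -19.2  35. ]
```

View pics/c2.png

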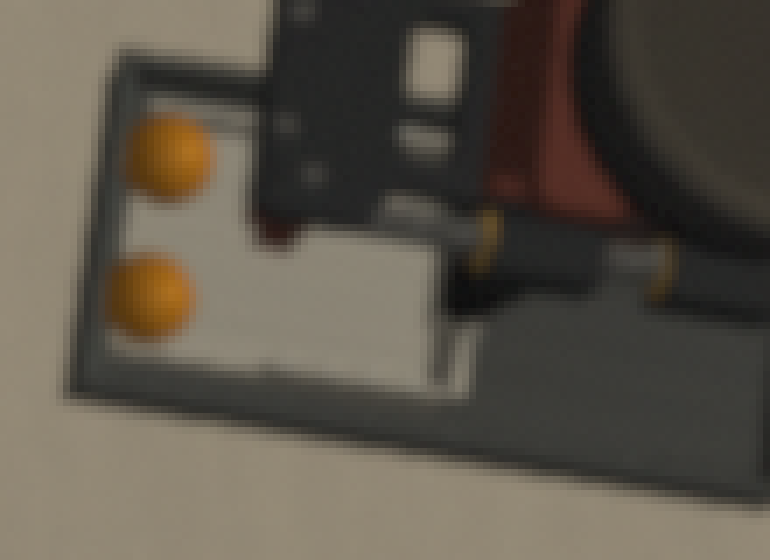

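The lip is now under both balls, which sit at (170,157) and (150,297) in the crop. I close the last few mm, then tilt the lip up with the TCP backing off as it turns.

```bash
python3 -m crank '[{"linear":[0,-1.5,0],"angular":[0,0,0]},{"linear":[0,-1.5,0],"angular":[0,0,0]},{"linear":[0,-1.5,0],"angular":[0,0,0]},{"linear":[0,0,0],"angular":[0,0,0]},{"linear":[0,0,0],"angular":[0,0,0]}]' >/dev/null
python3 st.py
python3 -m crank '[{"linear":[0,1,-0.3],"angular":[1,0,0]},{"linear":[0,1.1,-0.1],"angular":[1,0,0]},{"linear":[0,1.1,-0.1],"angular":[1,0,0]},{"linear":[0,1.1,-0.1],"angular":[1,0,0]},{"linear":[0,1.1,-0.1],"angular":[1,0,0]},{"linear":[0,1.1,-0.1],"angular":[1,0,0]},{"linear":[0,1.1,-0.1],"angular":[1,0,0]},{"linear":[0,1.1,-0.1],"angular":[1,0,0]},{"linear":[0,1.1,-0.1],"angular":[1,0,0]},{"linear":[0,1.1,-0.1],"angular":[1,0,0]},{"linear":[0,1.1,-0.1],"angular":[1,0,0]},{"linear":[0,1.1,-0.1],"angular":[1,0,0]}]' >/dev/null
python3 st.py
python3 - <<'E'
from h import *
a=cam('top');b=cam('side')
cr=lambda c,u,v:cv2.resize(c['frame'][v-50:v+50,u-65:u+65,::-1],None,fx=4,fy=4,interpolation=3)
cv2.imwrite('pics/c3.png',cv2.resize(np.vstack([cr(a,430,245),cr(b,325,330)]),(390,600)))
E
```

```text
t 6.38 p [ 546.5 -241.2   71.6] scoopframe fwd/left/z [39.7  1.2 71.6]
tool y yaw 81.18 z axis [ 0.  0. -1.] pitch lip-down deg -0.0
j [ 0.3   0.48  0.02  1.85 -0.01  0.81 -1.4 ] F [-0.8  0.1 -2.3] T [ 0.03 -0.01  0.01] op 0.133 g 44.9
t 7.38 p [ 544.5 -254.4   71.7] scoopframe fwd/left/z [26.3  1.2 71.7]
tool y yaw 81.17 z axis [ 0.032  0.207 -0.978] pitch lip-down deg -12.1
j [ 0.52  0.54 -0.08  1.78 -0.21  0.9  -1.14] F [-0.   0.5 -1.4] T [-0.26  0.1  -0.09] op 0.13 g 44.9
```

View pics/c3.png

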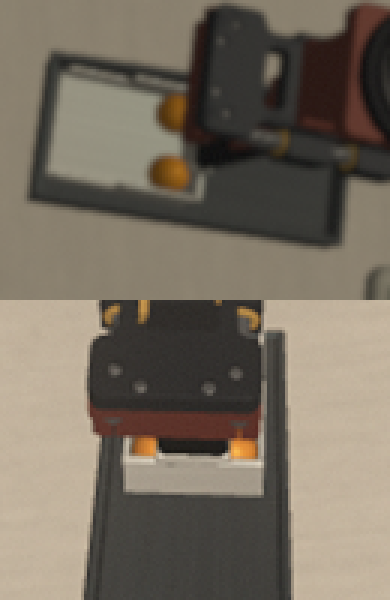

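Both balls rolled to the back of the scoop, at (175,112) and (168,172) in the crop, well below the fingers. I lift.

```bash
python3 -m crank '[{"linear":[0,-0.4,-3],"angular":[0,0,0]},{"linear":[0,-1.5,-8],"angular":[0,0,0]},{"linear":[0,-3,-15],"angular":[0,0,0]},{"linear":[0,-4,-20],"angular":[0,0,0]},{"linear":[0,-4,-20],"angular":[0,0,0]},{"linear":[0,-4,-20],"angular":[0,0,0]},{"linear":[0,-4,-20],"angular":[0,0,0]},{"linear":[0,-3,-15],"angular":[0,0,0]},{"linear":[0,-2,-8],"angular":[0,0,0]},{"linear":[0,0,0],"angular":[0,0,0]},{"linear":[0,0,0],"angular":[0,0,0]},{"linear":[0,0,0],"angular":[0,0,0]}]' >/dev/null
python3 st.py 656.5 36.8 200
python3 - <<'E'
from h import *
a=cam('top');b=cam('side')
cr=lambda c,u,v:cv2.resize(c['frame'][v-50:v+50,u-65:u+65,::-1],None,fx=4,fy=4,interpolation=3)
cv2.imwrite('pics/c4.png',cv2.resize(np.vstack([cr(a,430,240),cr(b,325,280)]),(390,600)))
E
```

```text
t 8.48 p [ 543.6 -255.2  202.2] scoopframe fwd/left/z [ 25.4   2.  202.2]
tool y yaw 81.18 z axis [ 0.03   0.206 -0.978] pitch lip-down deg -12.0
j [ 0.51  0.4  -0.06  1.67 -0.19  1.15 -1.19] F [-0.3  0.5 -1.8] T [-0.28  0.06  0.01] op 0.134 g 44.9
shift in tool mm [  66.9 -298.7   65.8]
```

View pics/c4.png

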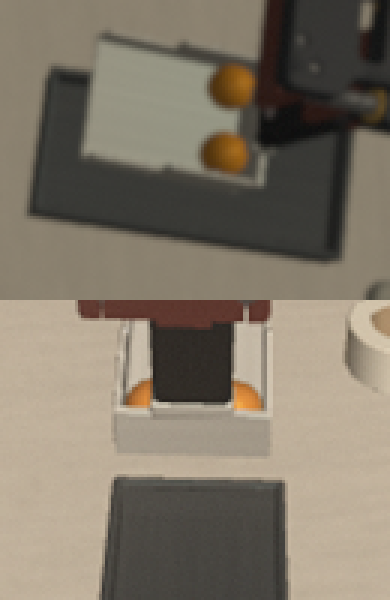

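Both balls ride at the scoop's back, at (232,86) and (225,153) in the top crop, and are clear of the pan. Now I carry them to the bowl.

```bash
python3 -m crank '[{"linear":[1,-4,1],"angular":[0,0,0]},{"linear":[2,-10,2],"angular":[0,0,0]},{"linear":[4,-16,3.5],"angular":[0,0,0]},{"linear":[5,-20,4.4],"angular":[0,0,0]},{"linear":[5,-22,4.8],"angular":[0,0,0]},{"linear":[5,-22,4.8],"angular":[0,0,0]},{"linear":[5,-22,4.8],"angular":[0,0,0]},{"linear":[5,-22,4.8],"angular":[0,0,0]},{"linear":[5,-22,4.8],"angular":[0,0,0]},{"linear":[5,-22,4.8],"angular":[0,0,0]},{"linear":[5,-22,4.8],"angular":[0,0,0]},{"linear":[5,-22,4.8],"angular":[0,0,0]}]' >/dev/null
python3 -m crank '[{"linear":[5,-20,4.4],"angular":[0,0,0]},{"linear":[4,-17,3.8],"angular":[0,0,0]},{"linear":[4,-14,3],"angular":[0,0,0]},{"linear":[3,-10,2.2],"angular":[0,0,0]},{"linear":[2,-7,1.5],"angular":[0,0,0]},{"linear":[2,-4,1],"angular":[0,0,0]},{"linear":[0,-2,0.5],"angular":[0,0,0]},{"linear":[0,0,0],"angular":[0,0,0]},{"linear":[0,0,0],"angular":[0,0,0]}]' >/dev/null
python3 st.py 656.5 36.8 195
python3 - <<'E'
from h import *
a=cam('top');b=cam('side')
cr=lambda c,u,v:cv2.resize(c['frame'][v-75:v+75,u-100:u+100,::-1],None,fx=3,fy=3,interpolation=3)
cv2.imwrite('pics/c5.png',cv2.resize(np.vstack([cr(a,260,180),cr(b,360,190)]),(400,600)))
E
```

```text
t 10.33 p [662.4  35.5 201.3] scoopframe fwd/left/z [330.7 -71.5 201.3]
tool y yaw 81.1 z axis [ 0.032  0.205 -0.978] pitch lip-down deg -12.0
j [ 0.08  0.44 -0.16  1.6  -0.15  1.06 -1.71] F [-0.3 -0.2 -2.2] T [-0.31  0.09  0.05] op 0.131 g 44.9
shift in tool mm [-6.   1.   6.2]
```

View pics/c5.png

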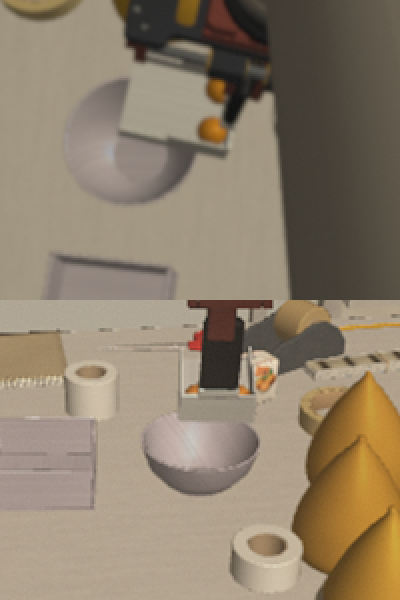

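In both crops the scoop sits over the near side of the round bowl with the balls still at its back. I lower a little, then tip slowly.

```bash
python3 -m crank '[{"linear":[-2,2,9],"angular":[0,0,0]},{"linear":[-2,2,9],"angular":[0,0,0]},{"linear":[-2,2,9],"angular":[0,0,0]},{"linear":[0,0,0],"angular":[0,0,0]},{"linear":[0,0,0],"angular":[-3.5,0,0]},{"linear":[0,0,0],"angular":[-3.5,0,0]},{"linear":[0,0,0],"angular":[-3.5,0,0]},{"linear":[0,0,0],"angular":[-3.5,0,0]},{"linear":[0,0,0],"angular":[-3.5,0,0]},{"linear":[0,0,0],"angular":[-3.5,0,0]}]' >/dev/null
python3 st.py
python3 -m crank '[{"linear":[0,-4.4,-1],"angular":[-3,0,0]},{"linear":[0,-4.3,-1.2],"angular":[-3,0,0]},{"linear":[0,-4.3,-1.4],"angular":[-3,0,0]},{"linear":[0,-4.2,-1.7],"angular":[-3,0,0]},{"linear":[0,-4.1,-1.8],"angular":[-3,0,0]},{"linear":[0,-4,-2],"angular":[-3,0,0]},{"linear":[0,-3.8,-2.3],"angular":[-3,0,0]},{"linear":[0,-3.7,-2.4],"angular":[-3,0,0]},{"linear":[0,-3.6,-2.6],"angular":[-3,0,0]},{"linear":[0,-3.5,-2.9],"angular":[-3,0,0]},{"linear":[0,-3.4,-3],"angular":[-3,0,0]},{"linear":[0,-3.2,-3.1],"angular":[-3,0,0]}]' >/dev/null
python3 st.py
python3 - <<'E'
from h import *
a=cam('top');b=cam('side')
cr=lambda c,u,v:cv2.resize(c['frame'][v-75:v+75,u-100:u+100,::-1],None,fx=3,fy=3,interpolation=3)
cv2.imwrite('pics/c6.png',cv2.resize(np.vstack([cr(a,260,180),cr(b,360,190)]),(400,600)))
E
```

```text
t 11.27 p [656.6  37.6 173.9] scoopframe fwd/left/z [331.9 -65.5 173.9]
tool y yaw 81.16 z axis [-0.024 -0.157 -0.987] pitch lip-down deg 9.1
j [-0.21  0.49 -0.04  1.58  0.18  1.14 -2.05] F [ 0.4 -0.  -1.5] T [ 0.3   0.04 -0.02] op 0.135 g 44.9
t 12.27 p [664.8  91.5 176.3] scoopframe fwd/left/z [386.4 -65.4 176.3]
tool y yaw 81.22 z axis [-0.108 -0.7   -0.706] pitch lip-down deg 45.1
j [-0.6   0.77  0.1   1.34  0.52  1.58 -2.38] F [ 0.3  0.4 -0.9] T [ 0.95 -0.1  -0.  ] op 0.133 g 44.9
```

View pics/c6.png

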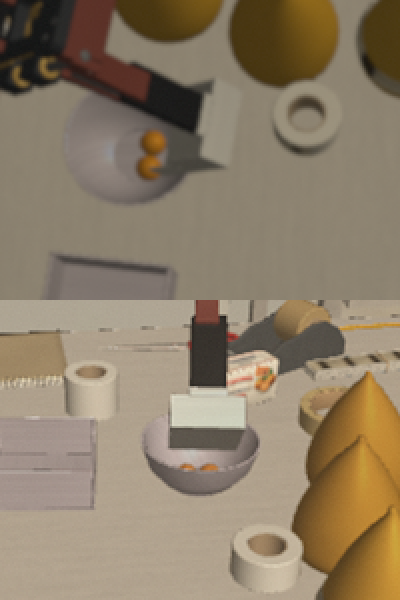

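Both balls are in the round bowl, at (152,142) and (148,167) in the top crop, and the scoop is empty. I raise it and level it.

```bash
python3 -m crank '[{"linear":[0,8,-8],"angular":[0,0,0]},{"linear":[0,14,-14],"angular":[0,0,0]},{"linear":[0,14,-14],"angular":[0,0,0]},{"linear":[0,8,-8],"angular":[0,0,0]},{"linear":[0,0,0],"angular":[6.5,0,0]},{"linear":[0,0,0],"angular":[6.5,0,0]},{"linear":[0,0,0],"angular":[6.5,0,0]},{"linear":[0,0,0],"angular":[6.5,0,0]},{"linear":[0,0,0],"angular":[6.5,0,0]},{"linear":[0,0,0],"angular":[6.5,0,0]},{"linear":[0,0,0],"angular":[6.1,0,0]},{"linear":[0,0,0],"angular":[0,0,0]}]' >/dev/null
python3 st.py 536 -313 150
```

```text
t 13.37 p [665.8  79.8 241.9] scoopframe fwd/left/z [375.  -68.1 241.9]
tool y yaw 80.39 z axis [ 0.006  0.002 -1.   ] pitch lip-down deg -0.1
j [-0.17  0.43 -0.06  1.51  0.03  1.2  -1.97] F [-0.  -1.9 -1.1] T [-0.18 -0.   -0.07] op 0.135 g 45.0
shift in tool mm [-62.9 409.2  90.5]
```

```bash
python3 -m crank '[{"linear":[-2.5,15,2],"angular":[0,0,0]},{"linear":[-5,33,8],"angular":[0,0,0]},{"linear":[-5,35,8],"angular":[0,0,0]},{"linear":[-5,35,8],"angular":[0,0,0]},{"linear":[-5,35,8],"angular":[0,0,0]},{"linear":[-5,35,8],"angular":[0,0,0]},{"linear":[-5,35,8],"angular":[0,0,0]},{"linear":[-5,35,8],"angular":[0,0,0]},{"linear":[-5,35,8],"angular":[0,0,0]},{"linear":[-5,35,8],"angular":[0,0,0]},{"linear":[-5,30,8],"angular":[0,0,0]},{"linear":[-4,18,4],"angular":[0,0,0]}]' >/dev/null
python3 -m crank '[{"linear":[0,10,0],"angular":[0,0,0]},{"linear":[0,0,0],"angular":[0,0,0]},{"linear":[0,0,0],"angular":[0,0,0]}]' >/dev/null
python3 st.py 537.4 -300.2 71.5
```

```text
t 14.62 p [ 550.4 -281.2  152.7] scoopframe fwd/left/z [  0.7  -8.7 152.7]
tool y yaw 81.23 z axis [ 0.001  0.002 -1.   ] pitch lip-down deg -0.1
j [ 0.34  0.42  0.04  1.74 -0.02  0.99 -1.33] F [-0.   1.  -0.7] T [ 0.05  0.01 -0.04] op 0.133 g 45.0
shift in tool mm [-10.   20.9  81.1]
```

```bash
python3 -m crank '[{"linear":[-5,10,0],"angular":[0,0,0]},{"linear":[-5,11,0],"angular":[0,0,0]},{"linear":[0,0,10],"angular":[0,0,0]},{"linear":[0,0,12],"angular":[0,0,0]},{"linear":[0,0,12],"angular":[0,0,0]},{"linear":[0,0,0],"angular":[0,0,0]},{"linear":[0,0,0],"angular":[0,0,0]}]' >/dev/null
python3 st.py 537.4 -300.2 72
python3 - <<'E'
from h import *
a=cam('top');b=cam('side')
cr=lambda c,u,v:cv2.resize(c['frame'][v-50:v+50,u-65:u+65,::-1],None,fx=4,fy=4,interpolation=3)
cv2.imwrite('pics/c7.png',cv2.resize(np.vstack([cr(a,430,245),cr(b,325,330)]),(390,600)))
E
```

```text
t 15.2 p [ 535.9 -300.3  116.5] scoopframe fwd/left/z [-20.3   2.7 116.5]
tool y yaw 81.22 z axis [-0.002  0.003 -1.   ] pitch lip-down deg -0.2
j [ 0.38  0.45  0.04  1.77 -0.03  0.92 -1.29] F [ 0.2  0.2 -1.5] T [-0.01  0.03 -0.01] op 0.128 g 45.0
shift in tool mm [ 1.6 -0.2 44.5]
```

View pics/c7.png

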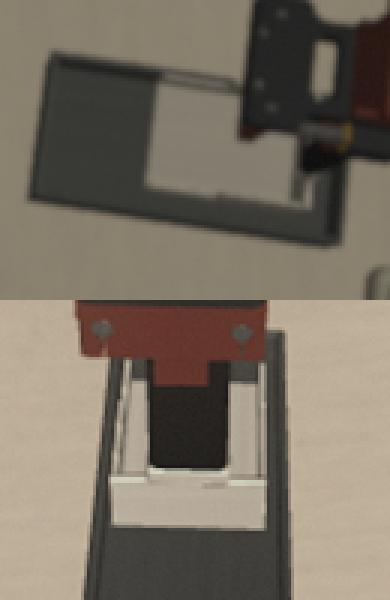

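The scoop hangs level over the pan and inside its walls. I lower it and let go.

```bash
python3 -m crank '[{"linear":[0.8,0,10],"angular":[0,0,0]},{"linear":[0.8,0,10],"angular":[0,0,0]},{"linear":[0,0,10],"angular":[0,0,0]},{"linear":[0,0,7],"angular":[0,0,0]},{"linear":[0,0,4],"angular":[0,0,0]},{"linear":[0,0,2],"angular":[0,0,0]},{"linear":[0,0,1],"angular":[0,0,0]},{"linear":[0,0,0],"angular":[0,0,0]},{"linear":[0,0,0],"angular":[0,0,0]}]' >/dev/null
python3 st.py 537.4 -300.2 71.5
```

```text
t 16.05 p [ 538.5 -301.7   74.5] scoopframe fwd/left/z [-21.4  -0.   74.5]
tool y yaw 81.16 z axis [ 0.001  0.001 -1.   ] pitch lip-down deg -0.1
j [ 0.38  0.51  0.04  1.8  -0.03  0.84 -1.29] F [ 0.2 -0.7 -1.4] T [0.   0.02 0.07] op 0.13 g 45.0
shift in tool mm [-1.3 -1.4  3. ]
```

```bash
python3 -m crank '[{"linear":[0,0,1.5],"angular":[0,0,0]},{"linear":[0,0,1],"angular":[0,0,0]},{"linear":[0,0,0],"angular":[0,0,0]},{"linear":[0,0,0],"angular":[0,0,0]}]' >/dev/null
python3 st.py
python3 -m crank '[{"linear":[0,0,0],"angular":[0,0,0]},{"linear":[0,0,0],"angular":[0,0,0]},{"linear":[0,0,0],"angular":[0,0,0]},{"linear":[0,0,0],"angular":[0,0,0]},{"linear":[0,0,0],"angular":[0,0,0]},{"linear":[0,0,0],"angular":[0,0,0]},{"linear":[0,0,0],"angular":[0,0,0]},{"linear":[0,0,0],"angular":[0,0,0]},{"linear":[0,0,0],"angular":[0,0,0]},{"linear":[0,0,0],"angular":[0,0,0]},{"linear":[0,0,0],"angular":[0,0,0]},{"linear":[0,0,0],"angular":[0,0,0]}]' 70
python3 -m crank '[{"linear":[0,0,-5],"angular":[0,0,0]},{"linear":[0,0,-15],"angular":[0,0,0]},{"linear":[0,0,-25],"angular":[0,0,0]},{"linear":[0,0,-25],"angular":[0,0,0]},{"linear":[0,0,-25],"angular":[0,0,0]},{"linear":[0,0,-25],"angular":[0,0,0]},{"linear":[0,30,-15],"angular":[0,0,0]},{"linear":[0,35,0],"angular":[0,0,0]},{"linear":[0,35,0],"angular":[0,0,0]},{"linear":[0,35,0],"angular":[0,0,0]},{"linear":[0,0,0],"angular":[0,0,0]},{"linear":[0,0,0],"angular":[0,0,0]}]'
python3 - <<'E'
from h import *
a=cam('top');b=cam('side')
cr=lambda c,u,v:cv2.resize(c['frame'][v-50:v+50,u-65:u+65,::-1],None,fx=3,fy=3,interpolation=3)
cv2.imwrite('pics/c8.png',np.vstack([np.hstack([cr(a,430,245),cr(a,240,180)]),np.hstack([cr(b,325,330),cr(b,350,200)])]))
for n,c in(('top',a),('side',b)):
    P=cloud(c)
    for r in imaging.silhouettes(n,'ball_a')[:2]: print(n,'ball',np.round(np.median(P[r['pixels']],0),3),round(r['p'],2))
    m=(abs(P[...,0]-.54)<.06)&(abs(P[...,1]+.3)<.06)&(P[...,2]>.06)&(P[...,2]<.13)
    print('handle',np.round(P[m].mean(0),3),np.percentile(P[m][:,2],98))
    m=(abs(P[...,0]-.54)<.06)&(abs(P[...,1]+.3)<.06)&(P[...,2]>.11)&(P[...,2]<.13);print(' top',np.round(P[m].mean(0),3))
E
```

```text
t 16.38 p [ 538.2 -301.5   71.7] scoopframe fwd/left/z [-21.2   0.3  71.7]
tool y yaw 81.17 z axis [ 0.     0.002 -1.   ] pitch lip-down deg -0.1
j [ 0.38  0.51  0.04  1.8  -0.03  0.83 -1.29] F [ 0.6  0.2 -1.6] T [ 0.07  0.02 -0.  ] op 0.13 g 45.0
clock: 17.38
tool_pos: [0.5382, -0.3015, 0.0717]
orientation: [-3.131, 0.242, -0.0]
contact_force: [-0.2, -0.6, -0.0]
opening: 0.794
grasp_force: 0.0
clock: 18.38
tool_pos: [0.5158, -0.4378, 0.2065]
orientation: [-3.131, 0.249, 0.001]
contact_force: [0.8, 0.3, 0.5]
opening: 0.794
grasp_force: 0.0
top ball [0.677 0.131 0.027] 0.69
top ball [0.653 0.134 0.027] 0.59
handle [ 0.538 -0.297  0.101] 0.121149004544648
 top [ 0.539 -0.299  0.117]
handle [ 0.551 -0.307  0.072] 0.0826625707490938
 top [nan nan nan]<stdin>:10: RuntimeWarning: Mean of empty slice.
  ret = um.true_divide(
```

View pics/c8.png

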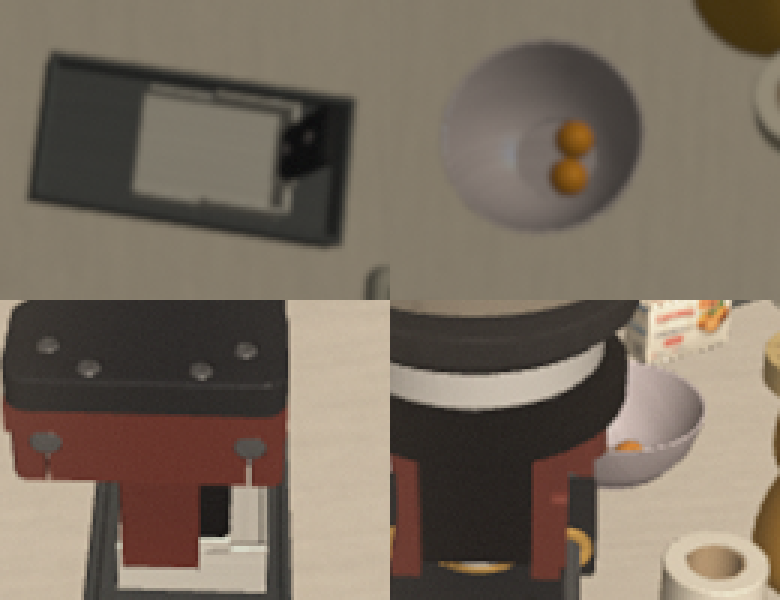

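The scoop lies flat inside the pan, with its handle at (305,145) in the crop and about 22 mm from where it started. Both cheeses rest on the bowl floor at (575,138) and (570,177), and the gripper is clear of everything.

```bash
python3 -c "
from workcell import order
print(order.hand_in())"
```

```text
the job is handed in; nothing more can be done
None
```

I handed the job in at about 18 s of robot time: both mini cheeses lie in the round bowl, the scoop is flat in its pan about 22 mm from its start, and the gripper is clear; the hand-in gave no verdict.

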